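Let the orange into the scraps bin and ease the lid down

ROBOT

A 7-joint arm with a two-finger parallel gripper is mounted at the origin on the work surface. World frame = base frame: x ahead of the robot, y to its left, z up, the work surface at z = 0. Lengths are in m, angles in degrees, forces in N, time in s.
With the tool pointing down it reaches from about 0.425 to 0.875 m from the base axis. Payload 4.7 kg.
Tool frame: the origin (TCP) lies on the front face of the gripper's body, between the roots of the fingers; the fingertips stand 70 mm ahead of it and the grasp point (between the pads) lies 51 mm ahead of it; z points along the fingers, y is the direction in which the jaws open and shut (so a half turn about z gives the same grasp; the last joint's range is limited). The gripper opens to 87 mm and grips with 3 to 60 N. Pads are 19 mm wide; open, the fingers measure 117 mm over their backs; the gripper's body (75 mm by 190 mm) begins 51 mm behind the grasp point.
Start: joints at [-72.588, 18.392, -4.016, 83.108, 1.295, 78.541, -3.26], TCP at [0.186, 0.623, 0.292] pointing down, gripper open.
Joint ranges: [-163.93, 163.93], [-17.29, 119.83], [-79.2, 71.16], [3.27, 140.29], [-89.18, 269.18], [5.43, 117.66], [-154.24, 154.24]. Speed limits (degrees/s): [147.25, 147.25, 180, 180, 180, 180, 180].

INTERFACE

Orientations are given as [roll, pitch, yaw] about the fixed x, y, z axes, in that order (R = Rz(yaw) Ry(pitch) Rx(roll)).
In Python, from cell import env gives the robot as it stands.
- The arm moves only by the tool drive_tool, never from a script. Its argument "commands" is a list of rows, each a list of 7 numbers: the shift along the tool's x, y, z in cm, then the turn, a rotation vector about the tool's x, y, z in degrees, then the opening, from 0 (shut) to 1 (fully open). In form: [[tx, ty, tz, rx, ry, rz, hand], ...]. A call has 1 to 20 rows; each row shifts and turns the commanded pose from where the row before left it, along the tool's axes as they then stand; what a row does not reach is not made up. A row lasts 1/12 s, in which the tool goes at most 41.7 mm and 7.16 degrees, less where a joint would pass 70% of its speed; a pose out of reach is approached as far as the arm can. A call is refused whole if a number of a shift passes 4.17 or a number of a turn 7.16, either way. A call with a gripper value outside its range is refused whole. The fingers move at their own pace and stop on an object; "force" is the grip in N (left out, the last holds). Time passes only in rows, so rows that do not move let the fingers close. It gives the time, the measured TCP pose, the force and the opening at its end, in the units of the state.
- env.get_obs(): the state, without advancing time (a new reading comes with each control period).
- env.read_camera(name): name is "scene" or "top" or "wrist"; returns a dict with "img" (400x640x3 uint8, blue, green, red), "mtx" (3x3 intrinsics, pixels), "pose" (4x4, takes a point from camera to world coordinates). Camera axes: x right, y down, z forward; pixel columns grow to the right and rows downward; lengths in m; the calibration is good to about 2 mm. The wrist camera is an equidistant fisheye: a pixel r from the principal point sees the ray r / f radians off the axis. A picture is of the moment at which its call begins. There is no depth.
- env.sign_off(): hands the job in, once; it reports no verdict.
The state is a dict: "time_s": time; "qpos": joint angles; "joint_velocities": joint speeds; "effort": joint torques, N m; "tool_pos": TCP position; "tool_rot": TCP orientation; "force": force on the tool from outside, world axes, zero at the start; "wrist_torque": the same for the moment, N m; "grip_width": finger opening in m.
Only numpy, scipy, OpenCV 4.12 (cv2) and the standard library are available. Lean on these libraries where they do the work, as an engineer would, in place of code of your own. Each camera call takes 0.05 s, during which the arm holds its last target.

TASK

Press the red lever of the scraps bin down with your fingertips until its green lid stands wide open, and hold it there until the spoiled orange waiting on the ramp has rolled into the bin by itself. Then ease the lever back up slowly, so that the lid comes down fully shut without slamming. Do not touch the orange or the lid, and leave everything else on the counter where it stands.

Things in the scene. Friction and masses are not known exactly. Their poses are not given: they have to be found in the camera images.
- bin: steel scraps bin, fixed, 200 x 200 mm, rim 130 mm high, 207 mm with the lid shut, about 340 mm with it open. Origin: centre of the underside, z up. In its axes: ramp on the +x side (channel 76 mm wide along y = -40 mm, x = 100 to 240 mm, falling towards the bin); lid hinged on the +y rim, opens away from the lever; lever sticks out towards -y from a grey housing on the -x side
- lid (a joint): opening angle of the green hood-shaped lid (200 x 200 x 75 mm), rad: 0 shut, 0.92 wide open; a hidden link makes it 2.2 x the lever angle. The orange passes under it above about 0.55. Nothing damps it: let go, it falls and slams. Closing faster than about 1 rad/s over the last 0.1 rad is a slam; closing in 2 to 4 s is gentle
- lever (a joint): angle of the lever, rad: 0 at rest (pointing outwards and 0.2 rad upwards), grows as it is pressed down, stop at 0.42. A spring and the lid's weight push it back up; holding it down takes roughly 4 to 10 N at the paddle
- pad (a point): centre of the upper face of the lever's red paddle (moves with it). The paddle is 50 mm wide along the bin's x, 40 mm long along the lever, 10 mm thick; its face is about 148 mm above the counter at rest and 92 mm fully pressed, free from above
- pivot (a point): the lever's pivot, 115 mm above the counter, fixed to the bin; its hinge axis is the bin's x axis. The paddle's centre is 135 mm from it, towards the bin's -y.
- orange_center (a point): centre of the orange, a ball 62 mm across, 0.13 kg, lying on the ramp against the lid's side; it rolls into the bin within about 1 s once the lid is open, and then its centre lies about 36 mm above the counter. Not to be touched
- mug: white ceramic mug, 76 mm across, 90 mm high, handle on its +y side; stands about 160 mm (centre to centre) from the red paddle, between it and the ramp; origin at the centre of its underside; loose, to be left alone
- jar: glass jar with yellow cap, 60 mm across, 85 mm high; stands about 120 mm beyond the outer edge of the paddle; origin at the centre of its underside; loose, to be left alone
- bowl: steel bowl, 160 mm across, 60 mm high; origin at the centre of its underside; loose, to be left alone
- bottle: green glass bottle, 66 mm across, 170 mm high; origin at the centre of its underside; loose, to be left alone
- can: food can with yellow band, 72 mm across, 100 mm high; origin at the centre of its underside; loose, to be left alone
- plate: blue plate, 190 mm across, 20 mm high; origin at the centre of its underside; loose, to be left alone
- spatula: spatula lying flat, 260 mm long; origin at the centre of its underside; loose, to be left alone
Mind the look-alikes: they are no part of the job. Of the things like the part that bears orange_center, leave any that is pink; of the rest the larger one is meant.

How it is judged (in metres and radians):
On the way, in this order (a step that is already met when the one before it is completed fails the run):
1. the lid is held wide open with the lever and the orange has rolled into the bin (value of joint lid above 0.7 rad and contact force between the fingers and lever above 0.5 N and x of orange_center in the frame of bin between -0.095 and 0.095 m and y of orange_center in the frame of bin between -0.095 and 0.095 m and z of orange_center in the frame of bin between 0 and 0.085 m), for 0.2 s.
2. the lid is shut again (value of joint lid below 0.03 rad), for 0.2 s.
At the end, for the whole second after the job is handed in: The lid is shut (within 0.03 rad), the lever is up at rest (within 0.02 rad) and the orange lies still inside the bin (value of joint lid below 0.03 rad and value of joint lever below 0.02 rad and x of orange_center in the frame of bin between -0.095 and 0.095 m and y of orange_center in the frame of bin between -0.095 and 0.095 m and z of orange_center in the frame of bin between 0 and 0.085 m and linear speed of orange below 0.1 m/s); the robot touches nothing.
It fails at once if the lid slams (closes faster than 1.2 rad/s over the last 0.1 rad) (value of joint lid below 0.1 rad and velocity of joint lid below -1.2 rad/s).
It fails at once if the robot touches the lid (contact force between any of the arm, the fingers and lid above 0.5 N).
It fails at once if the robot touches or carries the orange (contact force between any of the arm, the fingers and orange above 0.2 N or z of orange_center in the frame of bin above 0.21 m).
It fails at once if the orange leaves ramp and bin (x of orange_center in the frame of bin above 0.26 m or x of orange_center in the frame of bin below -0.11 m or y of orange_center in the frame of bin above 0.11 m or y of orange_center in the frame of bin below -0.11 m).
It fails at once if a bystander is moved, lifted or carried by more than 25 mm, or tipped over (distance of any of mug, jar, bowl, bottle, can, plate, spatula from where it was at the start of the episode above 0.025 m or angle between any of mug, jar, bowl, bottle, can, plate, spatula's own z axis and vertical above 0.35 rad).
It also fails if it takes over 42 s, if anything falls off the work surface, if the arm or the gripper's body presses on something with over 40 N, if the wrist force passes 120 N, or if a joint passes its speed limit or range.

## Working session

There is one attempt and no reset: what is moved stays moved. The work goes in short steps, Python scripts to look and compute and a tool call to move; the robot and the scene stay as the last step left them, time stands still between calls to the robot, and variables do not carry over. Pictures are saved under pics/ and viewed, and the job is handed in when it is done.

Besides the shell and the picture viewer there is one more tool, called after "Request:" by a JSON object that holds its "api" and its "payload", one argument or row to a line. drive_tool: Moves the arm, as the interface text tells. Its arguments: {"type":"object","properties":{"commands":{"type":"array"},"force":{"type":"number"}},"required":["commands"]}

```bash
mkdir -p pics; ls; python3 - <<'E'
from cell import env
import cv2,numpy as np
np.set_printoptions(precision=4,suppress=True)
print(env.get_obs())
for n in ("scene","top","wrist"):
    c=env.read_camera(n); cv2.imwrite(f"pics/{n}0.png",c["img"]); print(n,c["mtx"],c["pose"])
    np.savez(f"{n}0.npz",**c)
E
```

```text
pics
{'time_s': 0.0, 'qpos': array([-72.5886,  18.4399,  -4.0146,  83.1755,   1.2951,  78.5427,
        -3.2599]), 'joint_velocities': array([-0.0243,  0.0392,  0.0074, -0.0388, -0.0344, -0.0965, -0.0282]), 'effort': array([  0.0002, -49.1299,  -0.4037, -31.2526,  -0.0639,   0.0439,
         0.0002]), 'tool_pos': array([0.1857, 0.6225, 0.2911]), 'tool_rot': array([-179.8872,    0.0062,  163.3976]), 'force': array([0.829 , 0.149 , 0.0063]), 'wrist_torque': array([ 0.017 , -0.052 , -0.0106]), 'grip_width': 0.0870529848112947}
scene [[370.9927   0.     307.8224]
 [  0.     370.9927 196.2834]
 [  0.       0.       1.    ]] [[ 0.1877  0.7913 -0.5818  1.2634]
 [ 0.9822 -0.1524  0.1096 -0.136 ]
 [-0.0019 -0.5921 -0.8059  1.1233]
 [ 0.      0.      0.      1.    ]]
top [[368.9371   0.     317.4324]
 [  0.     368.9371 200.092 ]
 [  0.       0.       1.    ]] [[ 0.0154 -0.9873  0.1583  0.382 ]
 [-0.9999 -0.0159 -0.0019 -0.0128]
 [ 0.0044 -0.1583 -0.9874  1.3272]
 [ 0.      0.      0.      1.    ]]
wrist [[309.7069   0.     321.4874]
 [  0.     309.7069 199.6232]
 [  0.       0.       1.    ]] [[ 0.2847  0.9164  0.2814  0.1085]
 [ 0.9586 -0.2718 -0.085   0.6463]
 [-0.0014  0.294  -0.9558  0.3842]
 [ 0.      0.      0.      1.    ]]
```

View pics/scene0.png

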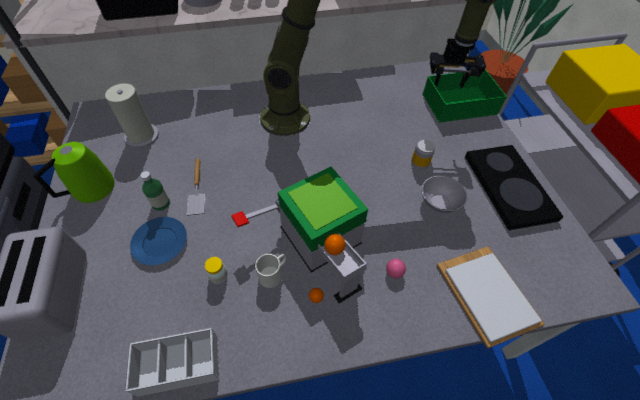

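View pics/top0.png

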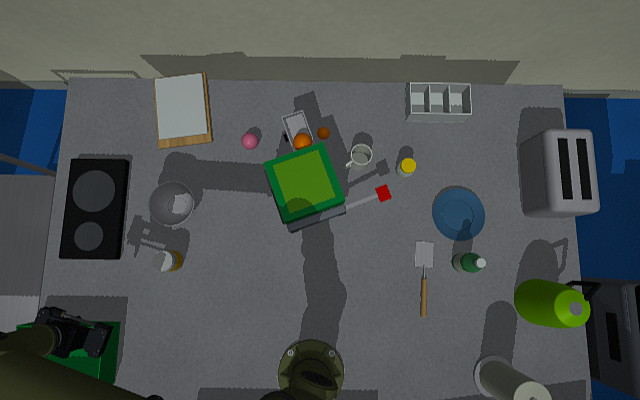

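View pics/wrist0.png

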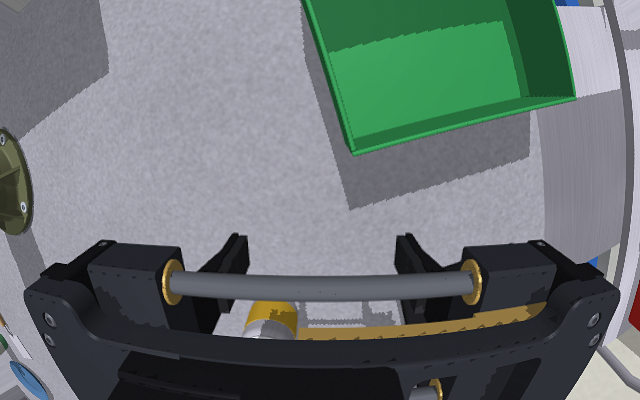

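```bash
cat > h.py <<'E'
import numpy as np,cv2
np.set_printoptions(precision=4,suppress=True)
def ray(c,u,v):
    K=c["mtx"];T=c["pose"];d=np.array([(u-K[0,2])/K[0,0],(v-K[1,2])/K[1,1],1.]);d=T[:3,:3]@d
    return T[:3,3],d/np.linalg.norm(d)
def onz(c,u,v,z):
    o,d=ray(c,u,v);return o+d*(z-o[2])/d[2]
def tri(c1,p1,c2,p2):
    A=np.zeros((3,3));b=np.zeros(3);R=[ray(c1,*p1),ray(c2,*p2)]
    for o,d in R:
        P=np.eye(3)-np.outer(d,d);A+=P;b+=P@o
    X=np.linalg.solve(A,b);return X,[np.linalg.norm(np.cross(X-o,d)) for o,d in R]
def proj(c,X):
    T=np.linalg.inv(c["pose"]);x=T[:3,:3]@X+T[:3,3];x=c["mtx"]@x;return x[:2]/x[2]
def blob(m,lo=20):
    n,l,s,ce=cv2.connectedComponentsWithStats(m.astype(np.uint8));
    return [(s[i],ce[i]) for i in range(1,n) if s[i][4]>=lo]
E
python3 - <<'E'
from h import *
S=dict(np.load("scene0.npz"));T=dict(np.load("top0.npz"))
cs={}
for n,c in(("s",S),("t",T)):
    h=cv2.cvtColor(c["img"],cv2.COLOR_BGR2HSV);H,s,v=cv2.split(h)
    red=((H<4)|(H>176))&(s>190)&(v>100)
    org=(H>=5)&(H<14)&(s>170)&(v>100)
    grn=(H>50)&(H<70)&(s>150)&(v>40)
    yel=(H>22)&(H<30)&(s>180)&(v>120)
    lg=(H>33)&(H<50)&(s>140)
    for k,m in(("red",red),("org",org),("grn",grn),("lg",lg),("yel",yel)):
        for st,ce in blob(m,25): print(n,k,st,ce)
    cv2.imwrite(f"pics/crop_{n}.png",cv2.resize(c["img"][150:310,200:400] if n=="s" else c["img"][100:250,240:440],None,fx=4,fy=4)[:600,:800])
E
```

```text
s red [609 105  31  37 615] [628.6358 118.5496]
s red [232 212  16  14 145] [239.6069 218.4069]
s org [482  50  42  28 724] [501.4544  63.6878]
s org [325 236  20  18 142] [335.1338 246.169 ]
s org [309 289  13  13  98] [315.2857 295.1531]
s grn [474  71  16  12  43] [481.7907  76.4186]
s grn [448  75  12  15  47] [454.4894  81.383 ]
s grn [426  83  23  31 169] [436.9053  97.8343]
s grn [472  82  33  26 139] [488.9496  93.5036]
s grn [490  83  11  11  36] [494.3333  87.6667]
s grn [465  86  16   8  30] [471.7     90.3333]
s grn [449  89   8  13  36] [452.1389  94.1111]
s grn [443  99  10  13  39] [447.4359 105.4615]
s grn [455  98   7  13  28] [457.7857 104.8929]
s grn [482 102   8  12  31] [484.871  108.0645]
s grn [287 167  57  64 219] [316.1096 193.8402]
s grn [341 191  18  27  58] [349.9655 204.0172]
s grn [354 215   8  11  26] [357.5769 219.2692]
s grn [294 222  16  24  71] [302.3662 233.3099]
s grn [335 225  14   9  38] [340.7632 229.3684]
s grn [315 237  11   8  27] [320.7778 239.7037]
s grn [310 238   6  13  25] [312.28 245.12]
s lg [  51  142   63   61 2441] [ 82.5899 172.8861]
s lg [ 289  174   68   56 2041] [321.852 200.827]
s yel [ 564   44   76   51 2562] [609.7276  66.9083]
s yel [205 257  17  16 204] [212.8824 264.3529]
t red [376 185  15  17 168] [382.9702 192.9167]
t lg [ 273  150   62   63 2432] [303.6102 180.8475]
t lg [ 514  279   77   49 2747] [549.6764 303.5781]
t yel [401 158  15  15 178] [408.118  165.0618]
```

View pics/crop_s.png

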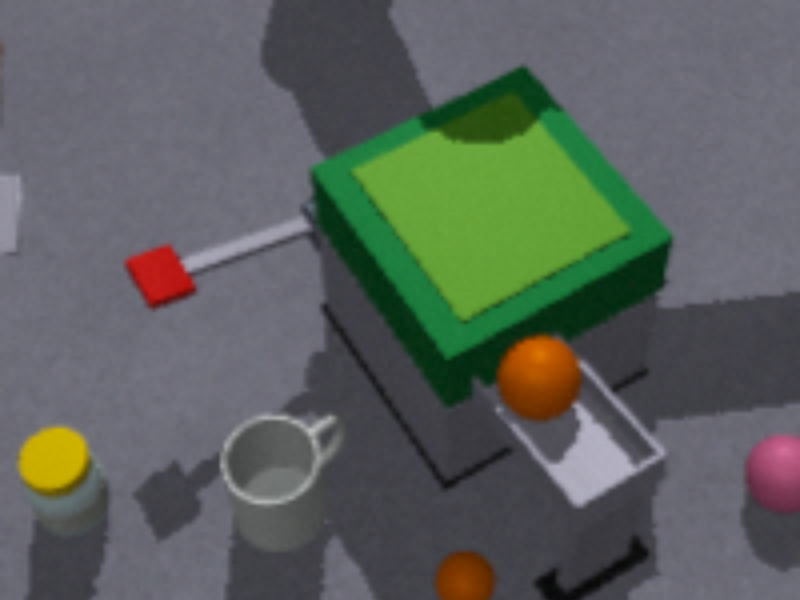

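View pics/crop_t.png

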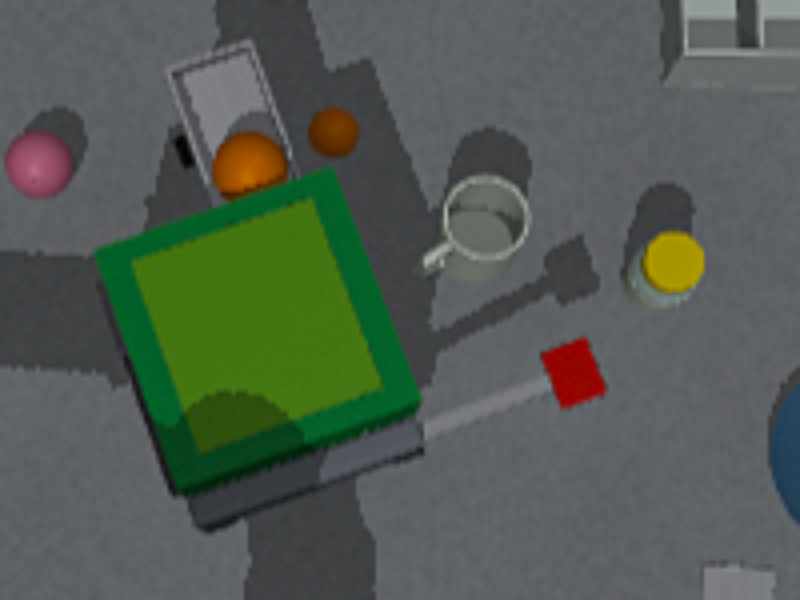

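```bash
python3 - <<'E'
from h import *
S=dict(np.load("scene0.npz"));T=dict(np.load("top0.npz"))
P,e=tri(S,(239.6,218.4),T,(383,192.9));print("pad",P,e, onz(S,239.6,218.4,.148),onz(T,383,192.9,.148))
print("lid top",tri(S,(321.85,200.8),T,(303.6,180.85)))
print("orange",tri(S,(335,244.5),T,(302,141.5)))
print("jar",tri(S,(212.9,264.35),T,(408.1,165.06)))
for n,c in(("s",S),("t",T)):
    h=cv2.cvtColor(c["img"],cv2.COLOR_BGR2HSV);H,s,v=cv2.split(h)
    m=((H<4)|(H>176))&(s>190)&(v>100);m=m.astype(np.uint8)
    m[:, :200]=0;m[:,450:]=0
    pts=np.column_stack(np.nonzero(m)[::-1]).astype(np.float32);r=cv2.minAreaRect(pts);print(n,r)
    print([onz(c,*p,.148) for p in cv2.boxPoints(r)])
    lg=((H>33)&(H<50)&(s>140)).astype(np.uint8);lg[:,:260]=0;lg[:,400:]=0
    pts=np.column_stack(np.nonzero(lg)[::-1]).astype(np.float32);r=cv2.minAreaRect(pts);b=cv2.boxPoints(r);print(n,b)
    q=np.array([onz(c,*p,.195)[:2] for p in b]);print(q,np.diff(q,axis=0),np.degrees(np.arctan2(*np.diff(q,axis=0).T[::-1])))
E
```

```text
pad [ 0.5993 -0.2291  0.1422] [np.float64(0.00033439472532710145), np.float64(0.00033439472532714883)] [ 0.6032 -0.2289  0.148 ] [ 0.5983 -0.2277  0.148 ]
lid top (array([0.6226, 0.0287, 0.2012]), [np.float64(0.0004068692701321551), np.float64(0.00040686927013220146)])
orange (array([0.7605, 0.0386, 0.169 ]), [np.float64(0.00024612768064536533), np.float64(0.0002461276806453385)])
jar (array([ 0.7105, -0.3291,  0.0805]), [np.float64(0.0004353677737539204), np.float64(0.00043536777375396176)])
s ((239.9000244140625, 218.300048828125), (12.969194412231445, 12.074766159057617), 63.43495178222656)
[array([ 0.5864, -0.2527,  0.148 ]), array([ 0.5723, -0.2175,  0.148 ]), array([ 0.6193, -0.2035,  0.148 ]), array([ 0.6327, -0.238 ,  0.148 ])]
s [[247.5637  32.3283]
 [307.0001  17.    ]
 [362.2261 231.1417]
 [302.7897 246.47  ]]
[[-0.3786 -0.1063]
 [-0.4596  0.1874]
 [ 0.7464  0.1218]
 [ 0.7632 -0.0567]] [[-0.081   0.2937]
 [ 1.206  -0.0656]
 [ 0.0168 -0.1785]] [105.4209  -3.1137 -84.6081]
t ((382.9794921875, 192.9451904296875), (14.396061897277832, 11.70411491394043), 69.44395446777344)
[array([ 0.6132, -0.2018,  0.148 ]), array([ 0.6274, -0.2377,  0.148 ]), array([ 0.5831, -0.2534,  0.148 ]), array([ 0.569 , -0.2177,  0.148 ])]
t [[269.9878 398.9483]
 [273.2638 144.5141]
 [339.1241 145.3621]
 [335.8481 399.7963]]
[[-0.0144  0.1118]
 [ 0.7405  0.1284]
 [ 0.7412 -0.0813]
 [-0.014  -0.0765]] [[ 0.7549  0.0166]
 [ 0.0007 -0.2097]
 [-0.7553  0.0047]] [  1.2594 -89.8008 179.6404]
```

The paddle is at scene (240,218) and top (383,193), so about (0.600, -0.229). The bin's yaw is about 20°. The target orange is the big one on the ramp, at scene (335,244). I'll rise first, then swing around the base above the lid.

Request:
{"api": "drive_tool", "payload": {
  "commands": [
    [0,0,-2,0,0,0,0],
    [0,0,-4,0,0,0,0],
    [0,0,-4,0,0,0,0],
    [-1.2,0,-3,0,0,1.04,0],
    [-2.4,-0.05,-1,0,0,2.1,0],
    [-3.56,-0.1,0,0,0,3.14,0],
    [-3.56,-0.1,0,0,0,3.14,0],
    [-3.56,-0.1,0,0,0,3.14,0],
    [-3.56,-0.1,0,0,0,3.14,0],
    [-3.56,-0.1,0,0,0,3.14,0],
    [-3.56,-0.1,0,0,0,3.14,0],
    [-3.56,-0.1,0,0,0,3.14,0],
    [-3.56,-0.1,0,0,0,3.14,0],
    [-3.56,-0.1,0,0,0,3.14,0],
    [-3.56,-0.1,0,0,0,3.14,0],
    [-3.56,-0.1,0,0,0,3.14,0],
    [-3.56,-0.1,0,0,0,3.14,0],
    [-3.56,-0.1,0,0,0,3.14,0]
  ],
  "force": 30
}}

```text
time_s: 1.65
tool_pos: [0.5676, 0.3167, 0.431]
tool_rot: [-179.9, 0.0, 119.2]
force: [0.5, 0.4, 0.3]
grip_width: 0.0002
```

Request:
{"api": "drive_tool", "payload": {
  "commands": [
    [-3.56,-0.1,0,0,0,3.14,0],
    [-3.56,-0.1,0,0,0,3.14,0],
    [-3.56,-0.1,0,0,0,3.14,0],
    [-3.56,-0.1,0,0,0,3.14,0],
    [-3.56,-0.1,0,0,0,3.14,0],
    [-3.56,-0.1,0,0,0,3.14,0],
    [-3.56,-0.1,0,0,0,3.14,0],
    [-3.56,-0.1,0,0,0,3.14,0],
    [-3.56,-0.1,0,0,0,3.14,0],
    [-3.56,-0.1,0,0,0,3.14,0],
    [-3.56,-0.1,0,0,0,3.14,0],
    [-3.56,-0.1,0,0,0,3.14,0],
    [-3.56,-0.1,0,0,0,3.14,0],
    [-3.56,-0.1,0,0,0,3.14,0],
    [-2.4,-0.1,0,0,0,2,0],
    [-1,0,0,0,0,0,0],
    [0,0,0,0,0,0,0]
  ]
}}

```text
time_s: 3.07
tool_pos: [0.6176, -0.1998, 0.4319]
tool_rot: [-180.0, 0.1, 73.2]
force: [0.1, -0.2, -0.8]
grip_width: 0.0005
```

Request:
{"api": "drive_tool", "payload": {
  "commands": [
    [0,0,0,0,0,-6.1,0],
    [0,0,0,0,0,-6.1,0],
    [0,0,0,0,0,-6.2,0],
    [0,0,0,0,0,-6.2,0],
    [0,0,0,0,0,-6.1,0],
    [0,0,0,0,0,-6.1,0],
    [-1.1,-1.3,1.5,0,0,0,0],
    [-1.0,-1.3,3,0,0,0,0],
    [0,0,3.5,0,0,0,0],
    [0,0,3.5,0,0,0,0],
    [0,0,3,0,0,0,0],
    [0,0,1,0,0,0,0],
    [0,0,0,0,0,0,0]
  ]
}}

```text
time_s: 4.15
tool_pos: [0.6017, -0.2214, 0.2737]
tool_rot: [-179.7, -0.3, 110.5]
force: [-0.6, 0.3, -1.1]
grip_width: 0.0003
```

```bash
python3 - <<'E'
from cell import env
import cv2,numpy as np
for n in ("scene","top"):
    c=env.read_camera(n); np.savez(f"{n}1.npz",**c)
    i=c["img"][150:310,180:380] if n=="scene" else c["img"][120:270,260:460]
    cv2.imwrite(f"pics/{n}1.png",cv2.resize(i,None,fx=4,fy=4)[:600,:800])
print(env.get_obs()["tool_pos"],env.get_obs()["force"],env.get_obs()["qpos"])
E
```

```text
[ 0.60328122 -0.22341353  0.27847067] [ 0.08856781 -0.43265907 -0.0147907 ] [-5.51095053 19.20850534 29.89048142 86.38737461 -9.72453478 76.91319165
 45.59514607]
```

View pics/scene1.png

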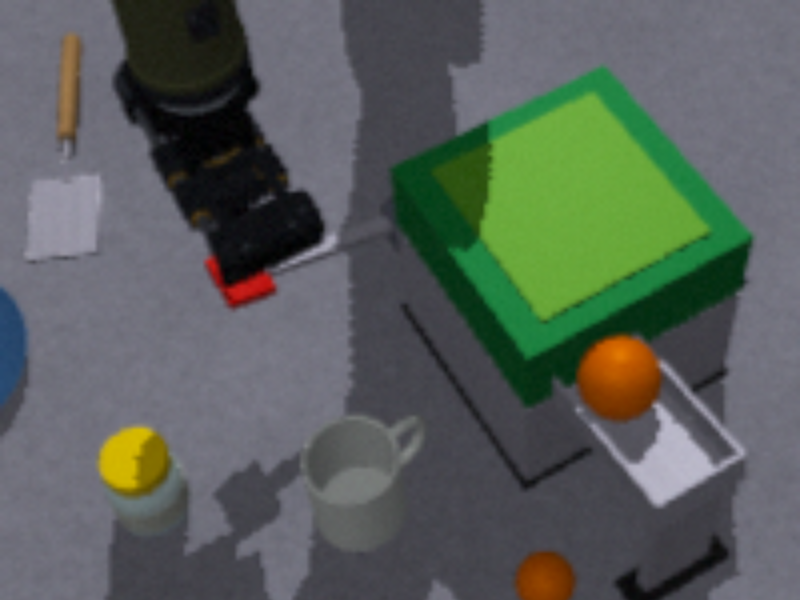

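View pics/top1.png

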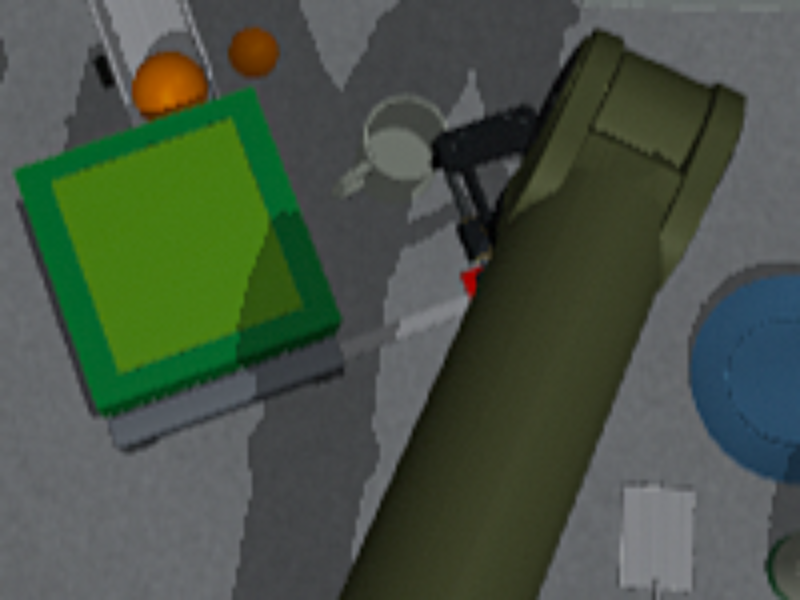

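Fingers stand just above the paddle, whose red face is at scene crop (240,280). I'll correct by a few mm, then press.

Request:
{"api": "drive_tool", "payload": {
  "commands": [
    [-0.4,-0.5,1.2,0,0,0,0],
    [0,0,1.6,0,0,0,0],
    [0,0,1.4,0,0,0,0],
    [0,0,0.8,0,0,0,0],
    [0,0,0.5,0,0,0,0],
    [0,0,0.5,0,0,0,0],
    [0,0,0.5,0,0,0,0],
    [0,0,0.5,0,0,0,0],
    [0,0,0.5,0,0,0,0],
    [0,0,0.5,0,0,0,0],
    [0,0,0.5,0,0,0,0],
    [0,0,0.5,0,0,0,0],
    [0,0,0.5,0,0,0,0],
    [0,0,0.5,0,0,0,0],
    [0,0,0.5,0,0,0,0],
    [0,0,0.5,0,0,0,0],
    [0,0,0.1,0,0,0,0],
    [0,0,0,0,0,0,0],
    [0,0,0,0,0,0,0]
  ]
}}

```text
time_s: 5.83
tool_pos: [0.5996, -0.2315, 0.1678]
tool_rot: [179.9, 0.2, 110.2]
force: [1.5, -3.8, 3.7]
grip_width: 0.0004
```

```bash
cat > look.py <<'E'
from cell import env
import cv2,numpy as np,sys
k=sys.argv[1]
c=env.read_camera("scene"); 
cv2.imwrite(f"pics/scene{k}.png",cv2.resize(c["img"][140:300,180:380],None,fx=4,fy=4)[:640][:600])
np.set_printoptions(precision=4,suppress=True)
o=env.get_obs();print(o["time_s"],o["tool_pos"],o["force"])
E
python3 look.py 2
```

```text
5.8833 [ 0.5996 -0.2313  0.1677] [ 0.6815 -4.1253  4.0308]
```

View pics/scene2.png

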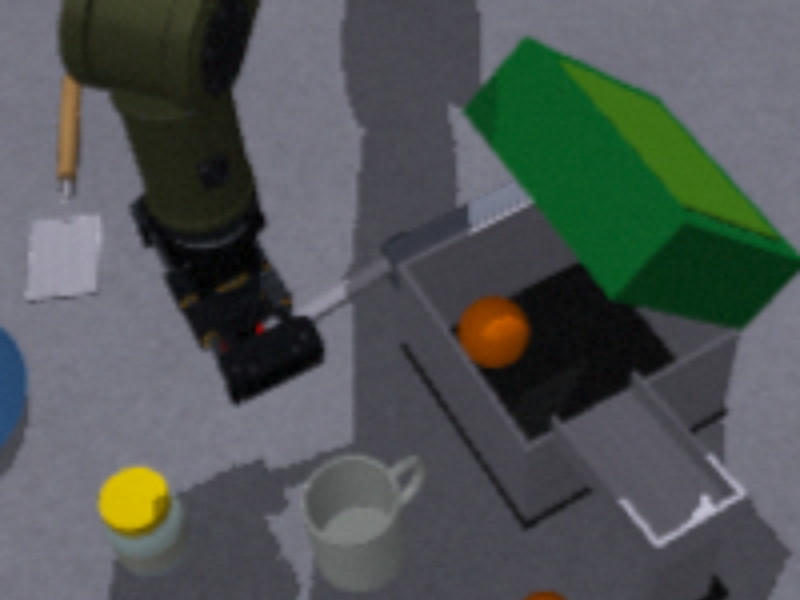

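The lid is wide open and the orange, at crop (495,330), is inside the bin. I'll press slightly further and hold.

Request:
{"api": "drive_tool", "payload": {
  "commands": [
    [0,0,0.2,0,0,0,0],
    [0,0,0,0,0,0,0],
    [0,0,0,0,0,0,0],
    [0,0,0,0,0,0,0],
    [0,0,0,0,0,0,0],
    [0,0,0,0,0,0,0],
    [0,0,0,0,0,0,0],
    [0,0,0,0,0,0,0],
    [0,0,0,0,0,0,0],
    [0,0,0,0,0,0,0],
    [0,0,0,0,0,0,0],
    [0,0,0,0,0,0,0],
    [0,0,0,0,0,0,0],
    [0,0,0,0,0,0,0],
    [0,0,0,0,0,0,0],
    [0,0,0,0,0,0,0],
    [0,0,0,0,0,0,0],
    [0,0,0,0,0,0,0]
  ]
}}

```text
time_s: 7.38
tool_pos: [0.5989, -0.2299, 0.1643]
tool_rot: [180.0, -0.0, 110.3]
force: [2.4, -2.6, 3.7]
grip_width: 0.0006
```

```bash
python3 look.py 3
```

```text
7.4333 [ 0.5989 -0.2299  0.1643] [ 2.2663 -2.5016  3.5823]
```

View pics/scene3.png

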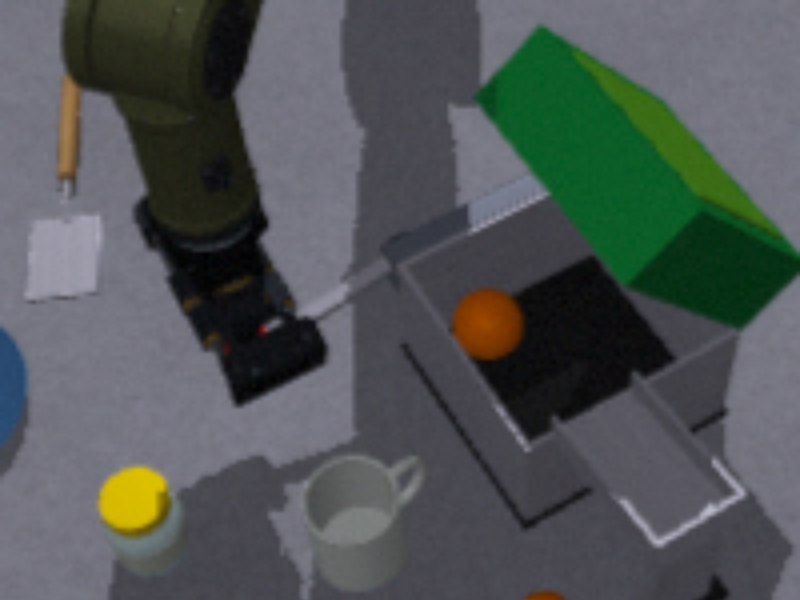

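```bash
python3 - <<'E'
from h import *
S=dict(np.load("scene0.npz"))
p=onz(S,302,221.2,.036);d=p[:2]-np.array([.6226,.0287]);a=np.radians(20);c,s=np.cos(a),np.sin(a);print(p,c*d[0]+s*d[1],-s*d[0]+c*d[1])
E
```

```text
[ 0.5798 -0.028   0.036 ] -0.059639434741627737 -0.03866291761944731
```

Request:
{"api": "drive_tool", "payload": {
  "commands": [
    [0,0,-0.06,0,0,0,0],
    [0,0,-0.12,0,0,0,0],
    [0,0,-0.12,0,0,0,0],
    [0,0,-0.12,0,0,0,0],
    [0,0,-0.12,0,0,0,0],
    [0,0,-0.12,0,0,0,0],
    [0,0,-0.12,0,0,0,0],
    [0,0,-0.12,0,0,0,0],
    [0,0,-0.12,0,0,0,0],
    [0,0,-0.12,0,0,0,0],
    [0,0,-0.12,0,0,0,0],
    [0,0,-0.12,0,0,0,0],
    [0,0,-0.12,0,0,0,0],
    [0,0,-0.12,0,0,0,0],
    [0,0,-0.12,0,0,0,0],
    [0,0,-0.12,0,0,0,0],
    [0,0,-0.12,0,0,0,0],
    [0,0,-0.12,0,0,0,0]
  ]
}}

```text
time_s: 8.93
tool_pos: [0.5988, -0.2303, 0.1855]
tool_rot: [180.0, 0.0, 110.3]
force: [1.2, -4.6, 5.5]
grip_width: 0.0007
```

Request:
{"api": "drive_tool", "payload": {
  "commands": [
    [0,0,-0.12,0,0,0,0],
    [0,0,-0.12,0,0,0,0],
    [0,0,-0.12,0,0,0,0],
    [0,0,-0.12,0,0,0,0],
    [0,0,-0.12,0,0,0,0],
    [0,0,-0.12,0,0,0,0],
    [0,0,-0.12,0,0,0,0],
    [0,0,-0.12,0,0,0,0],
    [0,0,-0.12,0,0,0,0],
    [0,0,-0.12,0,0,0,0],
    [0,0,-0.12,0,0,0,0],
    [0,0,-0.12,0,0,0,0],
    [0,0,-0.12,0,0,0,0],
    [0,0,-0.12,0,0,0,0],
    [0,0,-0.12,0,0,0,0],
    [0,0,-0.12,0,0,0,0],
    [0,0,-0.12,0,0,0,0],
    [0,0,-0.12,0,0,0,0]
  ]
}}

```text
time_s: 10.43
tool_pos: [0.5984, -0.2288, 0.2067]
tool_rot: [-179.9, -0.2, 110.3]
force: [0.2, -1.5, 5.3]
grip_width: 0.0005
```

Request:
{"api": "drive_tool", "payload": {
  "commands": [
    [0,0,-0.1,0,0,0,0],
    [0,0,-0.1,0,0,0,0],
    [0,0,-0.1,0,0,0,0],
    [0,0,-0.1,0,0,0,0],
    [0,0,-0.1,0,0,0,0],
    [0,0,-0.1,0,0,0,0],
    [0,0,-0.1,0,0,0,0],
    [0,0,-0.1,0,0,0,0],
    [0,0,-0.1,0,0,0,0],
    [0,0,-0.1,0,0,0,0],
    [0,0,-0.1,0,0,0,0],
    [0,0,-0.1,0,0,0,0],
    [0,0,-0.1,0,0,0,0],
    [0,0,-0.1,0,0,0,0],
    [0,0,-0.1,0,0,0,0],
    [0,0,-0.1,0,0,0,0],
    [0,0,-0.1,0,0,0,0],
    [0,0,-0.1,0,0,0,0]
  ]
}}

```text
time_s: 11.93
tool_pos: [0.5985, -0.2296, 0.2243]
tool_rot: [-179.9, -0.1, 110.3]
force: [-0.6, -0.0, -0.7]
grip_width: 0.0004
```

```bash
python3 look.py 4
```

```text
11.9833 [ 0.5987 -0.2299  0.2247] [ 0.3833  0.5215 -0.0474]
```

View pics/scene4.png

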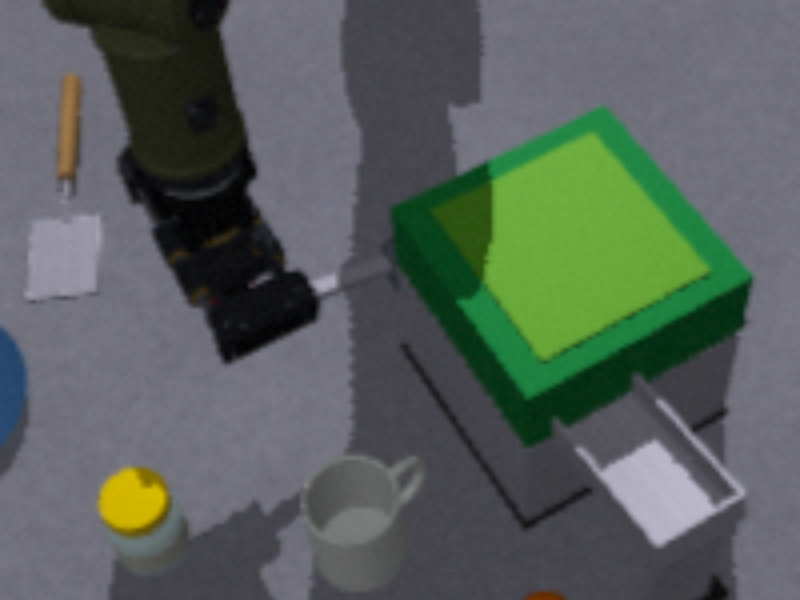

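The lid is shut: its corners match the first picture after the 10 px (40 crop px) offset. Contact force is zero. I'll retreat straight up and let everything settle.

Request:
{"api": "drive_tool", "payload": {
  "commands": [
    [0,0,-0.5,0,0,0,0],
    [0,0,-1,0,0,0,0],
    [0,0,-2,0,0,0,0],
    [0,0,-3,0,0,0,0],
    [0,0,-3,0,0,0,0],
    [0,0,-2,0,0,0,0],
    [0,0,-0.5,0,0,0,0],
    [0,0,0,0,0,0,0],
    [0,0,0,0,0,0,0],
    [0,0,0,0,0,0,0],
    [0,0,0,0,0,0,0],
    [0,0,0,0,0,0,0],
    [0,0,0,0,0,0,0]
  ]
}}

```text
time_s: 13.07
tool_pos: [0.5986, -0.2299, 0.3439]
tool_rot: [-179.9, -0.1, 110.3]
force: [0.4, -0.1, 0.2]
grip_width: 0.0005
```

```bash
python3 - <<'E'
from cell import env
from h import *
c=env.read_camera("scene");cv2.imwrite("pics/scene5.png",c["img"])
a=np.load("scene0.npz")["img"];d=cv2.absdiff(a,c["img"]).max(2)
def lg(i):
    H,s,v=cv2.split(cv2.cvtColor(i,cv2.COLOR_BGR2HSV)); return ((H>33)&(H<50)&(s>140))
def red(i):
    H,s,v=cv2.split(cv2.cvtColor(i,cv2.COLOR_BGR2HSV)); return ((H<4)|(H>176))&(s>190)&(v>60)
for i in(a,c["img"]):
    print([ (s_.tolist(),x) for s_,x in blob(lg(i),200)],[(s_.tolist(),x) for s_,x in blob(red(i),20)])
o=env.get_obs();print(o["time_s"],o["tool_pos"],o["force"])
E
```

```text
[([51, 142, 63, 61, 2441], array([ 82.5899, 172.8861])), ([289, 174, 68, 56, 2041], array([321.852, 200.827]))] [([592, 105, 48, 79, 2223], array([621.8776, 136.1457])), ([232, 212, 17, 14, 150], array([239.74  , 218.5867]))]
[([51, 142, 63, 61, 2442], array([ 82.6192, 172.8882])), ([289, 174, 68, 56, 2037], array([321.8994, 200.8164]))] [([592, 105, 48, 79, 2223], array([621.8902, 136.1129])), ([232, 212, 16, 14, 149], array([239.6846, 218.5638]))]
13.1167 [ 0.5987 -0.2299  0.3441] [-0.1416  1.0008 -0.7861]
```

View pics/scene5.png

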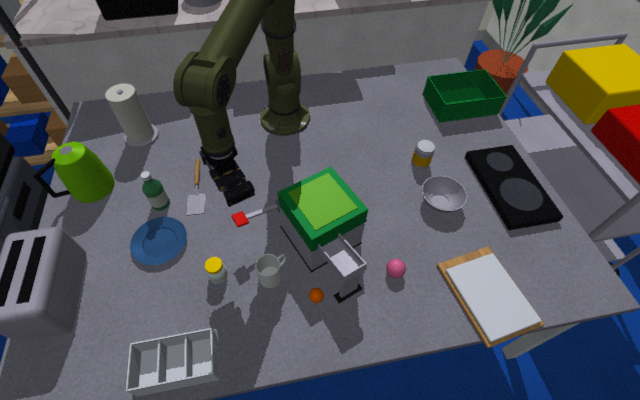

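The lid panel and the paddle (scene 240,218) are back within 0.1 px of where they started. The orange is gone from the ramp, and the bystanders haven't moved.

```bash
python3 -c "
from cell import env
print(env.sign_off())"
```

```text
the job is handed in; nothing more can be done
None
```

I pressed the red lever down with closed fingertips until the lid stood wide open, and the large orange rolled into the bin by itself. I held the lever about 1.5 s longer, eased it up over about 4 s, and backed off. The job was handed in at about 13 s of the 42 s allowed, and sign-off gives no verdict.

**Before release:** the camera put the orange in the bin at about x = -0.06, y = -0.04 m in the bin's axes. That position assumes the orange was resting on the bin floor at the height you gave. I estimated the lid at about 0.8 rad from the fingertip height; it was not measured directly.

**After retreating:** the lid panel and paddle were back within 0.1 px of their starting image positions. By eye, the mug, jar and other items stood where they started. The force reading was within about 1.3 N, close to noise, with the arm clear of everything.

**Not checked:** with the lid shut, I could not confirm that the orange was still lying still inside. I also did not measure the lid's closing speed; the slow lift implies about 0.25 rad/s. No check failed or disagreed.

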